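# Seat a lens barrel in the V-block and hold it pressed

### The arm

A 6-joint arm with a two-finger parallel gripper is mounted at the origin on the work surface. World frame = base frame: x ahead of the robot, y to its left, z up, the work surface at z = 0. Lengths are in m, angles in rad, forces in N, time in s.
With the tool pointing down it reaches from about 0.275 to 1 m from the base axis. Payload 8.4 kg.
Tool frame: the origin (TCP) lies on the centre line of the jaws, within the pads' length; the fingertips stand 22 mm ahead of it and the grasp point (between the pads) lies 3 mm ahead of it; z points along the fingers, y is the direction in which the jaws open and shut (so a half turn about z gives the same grasp; the last joint's range is limited). The gripper opens to 85 mm and grips with 20 to 120 N. Pads are 22 mm wide; open, the fingers measure 114 mm over their backs; the gripper's body (76 mm by 85 mm) begins 54 mm behind the grasp point. The pads swing forward as they close: fully open they stand 13 mm farther back than shut.
Start: joints at [-1.347, 0.353, 1.633, -0, 1.155, -0.002], TCP at [0.14, -0.609, 0.253] pointing down, gripper open.
Joint ranges: [-2.63, 2.63], [-0.92, 2.1], [0.06, 2.66], [-1.3, 4.44], [0, 2.69], [-3.02, 3.02]. Speed limits (rad/s): [2.22, 2.22, 2.79, 3.14, 3.14, 3.14].

### API

Orientations are given as a unit quaternion [x, y, z, w].
In Python, from plant import ctrl, vision gives the robot as it stands.
- The arm moves only by the tool send_rows, never from a script. Its argument "rows" is a list of rows, each a list of 2 entries, a list of its own where there are three numbers: the shift along the tool's x, y, z in units of 25 mm (1.0 is 25 mm), then the turn, a rotation vector about the tool's x, y, z in units of 8 degrees (1.0 is 8 degrees). In form: [[[dx, dy, dz], [ax, ay, az]], ...]. A call has 1 to 20 rows; each row shifts and turns the commanded pose from where the row before left it, along the tool's axes as they then stand; what a row does not reach is not made up. A row lasts 1/10 s, in which the tool goes at most 50 mm and 8.59 degrees, less where a joint would pass 70% of its speed; a pose out of reach is approached as far as the arm can. A call with a number of a shift or a turn outside -1 to 1 is refused whole. A call with a gripper value outside its range is refused whole. "hand" is the opening, from 0 (shut) to 1 (fully open), set as the call begins (left out, the last holds). The fingers move at their own pace and stop on an object; "squeeze" is the grip in N (left out, the last holds). Time passes only in rows, so rows that do not move let the fingers close. It gives the time, the measured TCP pose, the force and the opening at its end, in the units of the state.
- ctrl.get_obs(): the state, without advancing time (a new reading comes with each control period).
- vision.capture(name): name is "side" or "top" or "wrist"; returns a dict with "color" (400x640x3 uint8, red, green, blue), "intrinsics" (3x3 intrinsics, pixels), "R" (3x3) and "t" (3): a world point X has camera coordinates R X + t; the wrist camera has in their place "T_tool_cam" (4x4, takes a point from camera to tool coordinates, whose origin is the TCP and whose axes are the flange's). Camera axes: x right, y down, z forward; pixel columns grow to the right and rows downward; lengths in m; the calibration is good to about 2 mm. A picture is of the moment at which its call begins: read the wrist's pose just before it. There is no depth.
- ctrl.job_done(): hands the job in, once; it reports no verdict.
The state is a dict: "t": time; "q": joint angles; "qvel": joint speeds; "joint_efforts": joint torques, N m; "eef_pos": TCP position; "ee_rot": TCP orientation; "contact_force": force on the tool from outside, world axes, zero at the start; "ft_torque": the same for the moment, N m; "grip_width": opening from 0.0 (shut) to 1.0 (fully open).
Only numpy, scipy, OpenCV 4.12 (cv2) and the standard library are available. Lean on these libraries where they do the work, as an engineer would, in place of code of your own. Each camera call takes 0.05 s, during which the arm holds its last target.

### The job

Slide the cover of the storage case fully open, take the lens barrel out without dropping it, and lay it in the V-block, centred along its length, so that it rests on both sloping sides. Press it down evenly with the gripper, with about 10 N, and finish the program while still holding it pressed there, with the cover left open. Leave the other things on the bench where they are.

Things in the scene. Friction and masses are not known exactly. Their poses are not given: they have to be found in the camera images.
- case: Grey plastic storage case fixed to the bench, 140 mm along its x, 256 mm along its y, walls 6 mm thick and 50 mm high, with an aluminium slide rail 6 mm wide along each x edge, top at 60 mm. Origin: centre of its underside, on the bench; z up. The half at -y is an open compartment (inside 128 mm along x, 122 mm less a 6 mm partition = 116 mm along y, floor at 6 mm) holding the lens barrel; the half at +y is solid up to 46 mm.
- case_cradle (a point): Point where the centre of the lens barrel lies in the case, to within about 6 mm lengthwise: 64 mm toward -y from the case's centre and 28 mm above the bench. The barrel lies along the case's x, its two ends on low rubber pads with small ribs (up to 15 mm high) beside it; beside its middle 60 mm there is free room down to the floor, about 40 mm on each side of the barrel.
- cover (a joint): How far the flat aluminium cover (126 mm x 124 mm, 6 mm thick, underside 50 mm above the bench) has slid along the case's +y: 0 m = closed over the compartment, 0.125 m = fully open against its stop. It starts closed or up to 20 mm open, slides with about 1.5 N of friction and stays where it is left.
- cover_handle (a point): Grip point on the cover's upright black bar handle, 78 mm above the bench (moves with the cover). The bar is 60 mm long along the case's x, 12 mm thick along the case's y, and stands from 56 to 86 mm above the bench; its axes are those of the case. Pinch it across its 12 mm thickness (along the case's y) and drag it along the case's +y.
- lens: Lens barrel: a plain aluminium cylinder 110 mm long, 32 mm in diameter, about 0.2 kg, with a glass face at each end and a dark band near each end. Origin at its centre; its x is the cylinder's axis (either end may lead; y and z roll with it).
- vblock: Steel V-block fixed to the bench: base plate 130 mm along x, 80 mm along y, 10 mm thick, with two equal V saddles in line, each 20 mm long, centred 41 mm either side of the middle along x, 64 mm wide along y, top at 42 mm. Between them is a gap 62 mm long, open to both sides, that leaves room for the fingers down to the base plate. The V runs along x, its sides slope at 45 degrees, its bottom line is 22 mm above the bench. Origin: centre of the underside, on the bench; z up.
- vblock_seat (a point): Where the centre of the lens barrel is when it is seated and centred: the middle of the V-block, 44.6 mm above the bench; its axes are those of the V-block.
- vface_left: The two sloping V faces on the V-block's +y side (one on each saddle), which carry one contact line of the barrel; ground smooth and oiled (friction about 0.2), so the barrel slides on them and centres itself. When it is held rigidly and touches only one side, that side pushes it sideways; a balanced press has next to no sideways force. Its origin and axes are those of the V-block.
- vface_right: The two sloping V faces on the V-block's -y side, which carry the other contact line. Its origin and axes are those of the V-block.
- vial: Small amber vial, 42 mm high, 22 mm in diameter, standing in the middle of the bench; bystander. Origin: centre of its underside.
- filter_ring: Aluminium ring, 42 mm in diameter, 12 mm high, lying in the middle of the bench; bystander. Origin: centre of its underside.
- carton: White carton 70 x 110 x 50 mm at the far edge; bystander. Origin: centre of its underside.
- solvent: Glass bottle, 160 mm high, 72 mm in diameter, at the far edge; bystander. Origin: centre of its underside.
- beaker: Glass beaker, 85 mm high, 68 mm in diameter, at the far edge; bystander. Origin: centre of its underside.
- driver: Screwdriver with a black handle, 140 mm long, lying at the far edge; bystander. Origin near its middle; x along it toward the tip.
- steel_puck: Steel disc, 48 mm in diameter, 22 mm high, in front of the robot's base; bystander. Origin: centre of its underside.
Things that resemble listed ones, but are neither listed nor needed, are in the scene too. Of the things shaped like the vblock, the steel one is meant.

How it is judged:
By the outcome, as a careful person would: the job done as asked, in the order asked, and still so for the second after the job is handed in, while the arm keeps its last pose, push and grip.
It also fails if it takes over 61 s, if anything falls off the work surface, if the arm or the gripper's body presses on something with over 40 N, if the wrist force passes 120 N, or if a joint passes its speed limit or range.

## Working session

There is one attempt and no reset: what is moved stays moved. The work goes in short steps, Python scripts to look and compute and a tool call to move; the robot and the scene stay as the last step left them, time stands still between calls to the robot, and variables do not carry over. Pictures are saved under pics/ and viewed, and the job is handed in when it is done.

Besides the shell and the picture viewer there is one more tool, called after "Emit:" as name([rows], argument=value, ...), one row to a line, values as JSON. send_rows: Moves the arm, as the interface text tells. Its arguments: {"type":"object","properties":{"rows":{"type":"array"},"hand":{"type":"number"},"squeeze":{"type":"number"}},"required":["rows"]}

```bash
ls; mkdir -p pics
python3 - <<'E'
from plant import ctrl, vision
import cv2
for n in ("side","top","wrist"):
    c=vision.capture(n); cv2.imwrite(f"pics/{n}0.png",c["color"][:,:,::-1])
    print(n,{k:v.tolist() for k,v in c.items() if k!="color"})
print(ctrl.get_obs())
E
```

```text
pics
side {'intrinsics': [[400.6710522132042, 0.0, 321.6929248036072], [0.0, 400.6710522132042, 204.71863927695753], [0.0, 0.0, 1.0]], 'R': [[0.9712917497373607, -0.23654876846864958, -0.025239196264976258], [-0.14257953322664527, -0.49392695559803484, -0.8577337810990828], [0.1904295502200452, 0.8367083378750463, -0.5134741899388606]], 't': [-0.5106648531649491, 0.17758115851033895, 0.8218890070416465]}
top {'intrinsics': [[435.0230663783938, 0.0, 321.7521448802958], [0.0, 435.0230663783938, 199.26342312610404], [0.0, 0.0, 1.0]], 'R': [[0.005033119022409075, -0.9999065304182553, 0.012712125700814187], [-0.9847310396458321, -0.007168022643710824, -0.173935042499832], [0.17400990566903188, -0.011642588986401803, -0.9846750747585463]], 't': [0.03003596483152195, 0.5437284178427002, 1.0716617881391968]}
wrist {'intrinsics': [[318.7431396800998, 0.0, 312.78463329654295], [0.0, 318.7431396800998, 198.8248039077972], [0.0, 0.0, 1.0]], 'T_tool_cam': [[-0.0001625297562639255, -0.9631761835622201, -0.2688709969531723, 0.06750307174310145], [0.9999994728814854, -0.00042913016542394457, 0.0009327829599886283, -0.0011724679080509226], [-0.0010138149868939724, -0.2688707036213049, 0.963175745600643, -0.12146086147725593], [0.0, 0.0, 0.0, 1.0]]}
{'t': 0.15, 'q': array([-1.34743546e+00,  3.53522613e-01,  1.63394624e+00, -2.78595689e-05,
        1.15518203e+00, -2.41670271e-03]), 'qvel': array([-1.63918201e-03, -2.58106814e-03, -1.66901423e-03,  6.03531211e-05,
       -1.22752805e-04, -3.72211104e-05]), 'joint_efforts': array([-1.16127329e-03, -6.05636573e+01, -3.42337453e+01, -1.31495267e-04,
        6.06298156e-03, -1.14106493e-05]), 'eef_pos': array([ 0.13982465, -0.60882322,  0.25272047]), 'ee_rot': array([ 9.93634051e-01,  1.12654745e-01, -7.09964824e-05, -5.24481248e-04]), 'contact_force': array([0.00727494, 0.221587  , 0.8254272 ]), 'ft_torque': array([ 0.0305944 , -0.01258769, -0.01097667]), 'grip_width': 1.0012639369324856}
```

View pics/side0.png

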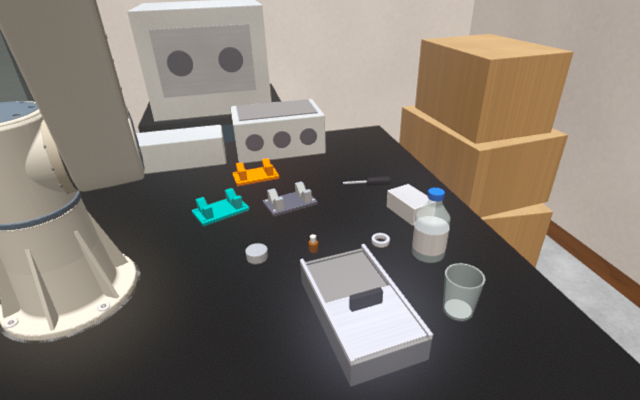

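View pics/top0.png

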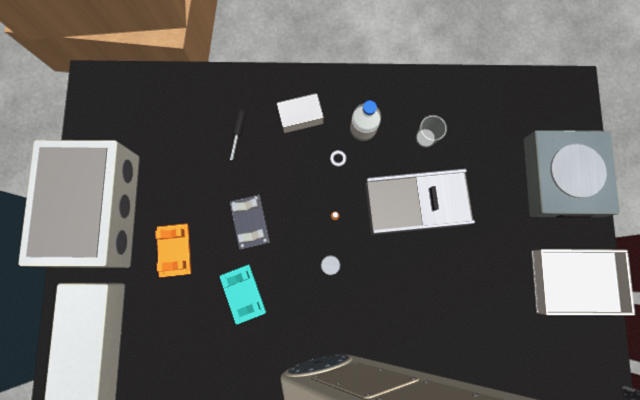

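View pics/wrist0.png

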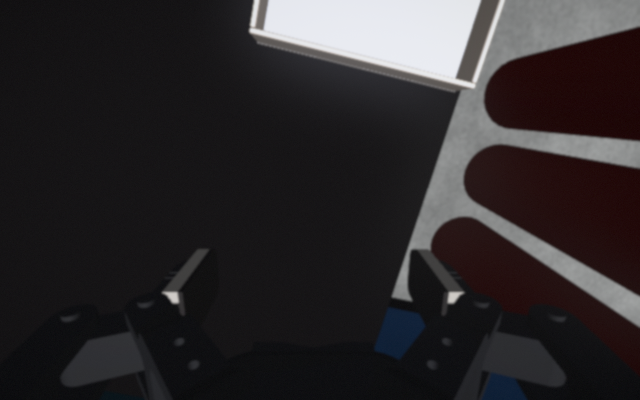

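Top view: the V-block-shaped things are orange (172,250), teal (242,293) and grey steel (250,222), and by the description I choose the grey one. Boxes that could pass for the case are the white open box (583,282) and the grey box with a disc (570,173). The case is the railed one with the black bar handle at (433,198), cover over its right half. Next, close crops.

Run:
```python
import cv2
a=cv2.imread("pics/top0.png")
cv2.imwrite("pics/case_top.png",cv2.resize(a[155:245,355:485],None,fx=6,fy=6,interpolation=cv2.INTER_CUBIC))
cv2.imwrite("pics/vb_top.png",cv2.resize(a[185:260,220:280],None,fx=8,fy=8,interpolation=cv2.INTER_CUBIC))
```

```text
(no output)
```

View pics/case_top.png

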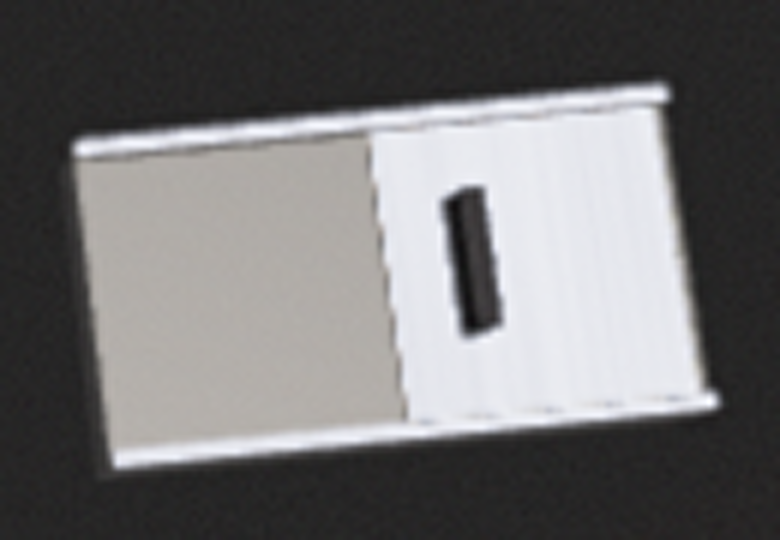

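View pics/vb_top.png

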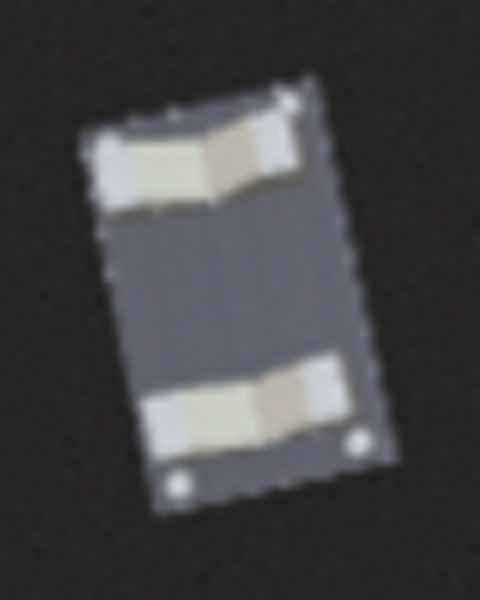

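```bash
cat > h.py <<'E'
import numpy as np, cv2
from scipy.spatial.transform import Rotation as Ro
def ray(K,R,t,uv,z):
    d=R.T@np.linalg.inv(K)@np.array([uv[0],uv[1],1.]); o=-R.T@t
    return o+d*(z-o[2])/d[2]
def wristcam(obs,c):
    T=np.array(c["T_tool_cam"]); Rw=Ro.from_quat(obs["ee_rot"]).as_matrix()
    Rc=Rw@T[:3,:3]; o=Rw@T[:3,3]+obs["eef_pos"]
    return Rc.T,-Rc.T@o
def rect(P):
    P=np.array(P)[:,:2]; r=cv2.minAreaRect((P*1000).astype(np.float32)); return P.mean(0),r
E
python3 - <<'E'
from h import *
K=np.array([[435.023,0,321.752],[0,435.023,199.263],[0,0,1]])
from plant import vision
c=vision.capture("top");K,R,t=c["intrinsics"],c["R"],c["t"]
f=lambda pts,s,ox,oy,z:np.array([ray(K,R,t,((x+.5)/s-.5+ox,(y+.5)/s-.5+oy),z) for x,y in pts])
A=f([(72,137),(670,84),(720,407),(113,468)],6,355,155,.06)
print(A,A.mean(0)); e=lambda i,j:(np.linalg.norm(A[j]-A[i]),np.degrees(np.arctan2(*(A[j]-A[i])[1::-1])))
print(e(1,0),e(2,3),e(3,0),e(2,1))
H=f([(460,190),(484,187),(500,322),(476,332)],6,355,155,.086);print(H,H.mean(0))
print(f([(370,133),(408,424)],6,355,155,.056))
A=f([(82,130),(315,78),(398,460),(158,515)],8,220,185,.01)
print(A,A.mean(0),e(0,1),e(3,2),e(3,0),e(2,1))
E
```

```text
[[ 0.59915931 -0.08138668  0.06      ]
 [ 0.62462265 -0.33984671  0.06      ]
 [ 0.48462667 -0.35360551  0.06      ]
 [ 0.45722992 -0.0967488   0.06      ]] [ 0.54140964 -0.21789692  0.06      ]
(np.float64(0.259711321248169), np.float64(95.62659104746254)) (np.float64(0.25831367003277644), np.float64(96.08824237534432)) (np.float64(0.1427583549188073), np.float64(6.177520213322793)) (np.float64(0.14067046189554197), np.float64(5.6130032203121045))
[[ 0.57180759 -0.24019252  0.086     ]
 [ 0.57316367 -0.25029469  0.086     ]
 [ 0.51617114 -0.25462657  0.086     ]
 [ 0.5119178  -0.24449746  0.086     ]] [ 0.54326505 -0.24740281  0.086     ]
[[ 0.60286409 -0.21037089  0.056     ]
 [ 0.47702931 -0.2223244   0.056     ]]
[[0.54420863 0.27666961 0.01      ]
 [0.5623119  0.2001237  0.01      ]
 [0.43569822 0.16926943 0.01      ]
 [0.41738255 0.24672684 0.01      ]] [0.48990032 0.2231974  0.01      ] (np.float64(0.07865751675435737), np.float64(-76.69391273922349)) (np.float64(0.07959343508274032), np.float64(-76.6961337803735)) (np.float64(0.13031279606284268), np.float64(13.283893190782866)) (np.float64(0.13031887974316708), np.float64(13.695381474745012))
```

```bash
cat >> h.py <<'E'
def plan(obs,pos,yaw_deg):
    """turn first (tool down, tool x at yaw), then shift in the new tool axes; units of the rows"""
    Rw=Ro.from_quat(obs["ee_rot"]); Rt=Ro.from_euler("z",yaw_deg,degrees=True)*Ro.from_euler("x",180,degrees=True)
    turn=(Rw.inv()*Rt).as_rotvec(degrees=True)/8
    sh=Rt.inv().apply(np.array(pos)-obs["eef_pos"])/0.025
    print("turn",turn.round(3),"shift",sh.round(3), "| eef",obs["eef_pos"].round(4),"F",obs["contact_force"].round(2),"t",round(obs["t"],2),"g",round(obs["grip_width"],3))
E
python3 - <<'E'
from h import *; from plant import ctrl
plan(ctrl.get_obs(),[.543,-.247,.21],5.8)
E
```

```text
turn [-0.006  0.     0.892] shift [ 17.506 -12.771   1.714] | eef [ 0.1399 -0.6089  0.2528] F [ 0.44  0.38 -0.6 ] t 0.2 g 1.001
```

Emit:
send_rows([
  [[0,0,0],[0,0,0.89]],
  [[0.92,-0.67,0.09],[0,0,0]],
  [[0.92,-0.67,0.09],[0,0,0]],
  [[0.92,-0.67,0.09],[0,0,0]],
  [[0.92,-0.67,0.09],[0,0,0]],
  [[0.92,-0.67,0.09],[0,0,0]],
  [[0.92,-0.67,0.09],[0,0,0]],
  [[0.92,-0.67,0.09],[0,0,0]],
  [[0.92,-0.67,0.09],[0,0,0]],
  [[0.92,-0.67,0.09],[0,0,0]],
  [[0.92,-0.67,0.09],[0,0,0]],
  [[0.92,-0.67,0.09],[0,0,0]],
  [[0.92,-0.67,0.09],[0,0,0]],
  [[0.92,-0.67,0.09],[0,0,0]],
  [[0.92,-0.67,0.09],[0,0,0]],
  [[0.92,-0.67,0.09],[0,0,0]],
  [[0.92,-0.67,0.09],[0,0,0]],
  [[0.92,-0.67,0.09],[0,0,0]],
  [[0.92,-0.67,0.09],[0,0,0]],
  [[0,0,0],[0,0,0]],
], hand=1, squeeze=40)

```text
t: 2.2
eef_pos: [0.5232, -0.2652, 0.2124]
ee_rot: [0.999, 0.052, 0.0, -0.0]
contact_force: [-0.3, 0.0, 0.0]
grip_width: 1.001
```

Run:
```python
from h import *; from plant import ctrl,vision
o=ctrl.get_obs(); c=vision.capture("wrist"); cv2.imwrite("pics/w1.png",c["color"][:,:,::-1])
plan(o,[.543,-.247,.21],5.8); print(o["q"])
import pickle; pickle.dump((o,c),open("w1.pkl","wb"))
```

```text
turn [-0.005 -0.004  0.019] shift [ 0.863 -0.644  0.095] | eef [ 0.5232 -0.2652  0.2124] F [-0.34  0.01  0.01] t 2.2 g 1.001
[-4.72178219e-01  3.35943725e-01  1.75710802e+00  9.47253300e-04
  1.04843420e+00  9.94225905e-01]
```

View pics/w1.png

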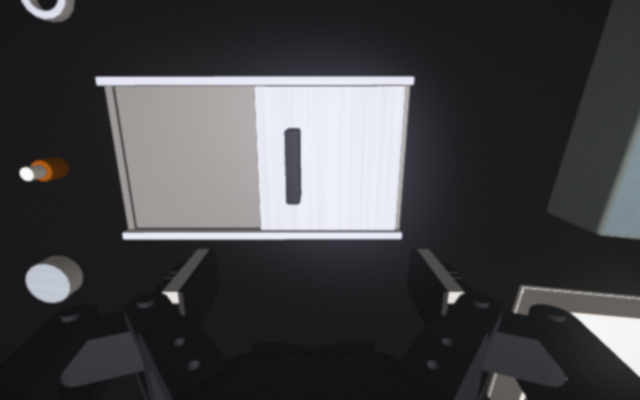

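Wrist view: rail corners are at about (97,77), (413,77), (401,238) and (123,238). The black bar handle is at (293,166), between the cover edge (259) and the jaws.

Run:
```python
from h import *; import pickle
o,c=pickle.load(open("w1.pkl","rb")); im=c["color"]; K=c["intrinsics"]; R,t=wristcam(o,c)
# subpixel handle mask: dark in the cover
g=cv2.cvtColor(im,cv2.COLOR_RGB2GRAY); m=np.zeros_like(g); m[110:222,268:330]=(g[110:222,268:330]<110)*255
cs,_=cv2.findContours(m,0,2); k=max(cs,key=cv2.contourArea); print(cv2.boundingRect(k),cv2.minAreaRect(k))
print(g[166,280:305])
f=lambda pts,z:np.array([ray(K,R,t,p,z) for p in pts])
A=f([(96,76.5),(414,76.5),(402,239.5),(122.5,239.5)],.06); print(A,A.mean(0))
e=lambda A,i,j:(np.linalg.norm(A[j]-A[i]),np.degrees(np.arctan2(*(A[j]-A[i])[1::-1])))
print(e(A,1,0),e(A,2,3),e(A,3,0),e(A,2,1))
x,y,w,h=cv2.boundingRect(k)
H=f([(x,y),(x+w-1,y),(x+w-1,y+h-1),(x,y+h-1)],.086);print(H,H.mean(0))
cv2.imwrite("pics/w1c.png",cv2.resize(im[70:245,90:420,::-1],None,fx=2.4,fy=2.4,interpolation=cv2.INTER_CUBIC))
```

```text
(285, 129, 16, 75) ((292.55914306640625, 165.99053955078125), (74.12493896484375, 14.099668502807617), 89.02897644042969)
[237 237 235 227 196 139  94  78  78  79  79  80  81  81  82  83  82  81
  76  83 136 203 232 239 240]
[[ 0.59783364 -0.08091181  0.06      ]
 [ 0.62437792 -0.33574262  0.06      ]
 [ 0.48385901 -0.35132421  0.06      ]
 [ 0.45712986 -0.09427358  0.06      ]] [ 0.54080011 -0.21556305  0.06      ]
(np.float64(0.25620956993995075), np.float64(95.94673097018408)) (np.float64(0.2584365938512521), np.float64(95.9365089411108)) (np.float64(0.1413367959513097), np.float64(5.424758374899675)) (np.float64(0.14138015928174902), np.float64(6.327451419172582))
[[ 0.57401889 -0.23771777  0.086     ]
 [ 0.57520059 -0.24906808  0.086     ]
 [ 0.51679596 -0.25451535  0.086     ]
 [ 0.51553858 -0.24242857  0.086     ]] [ 0.5453885  -0.24593244  0.086     ]
```

View pics/w1c.png

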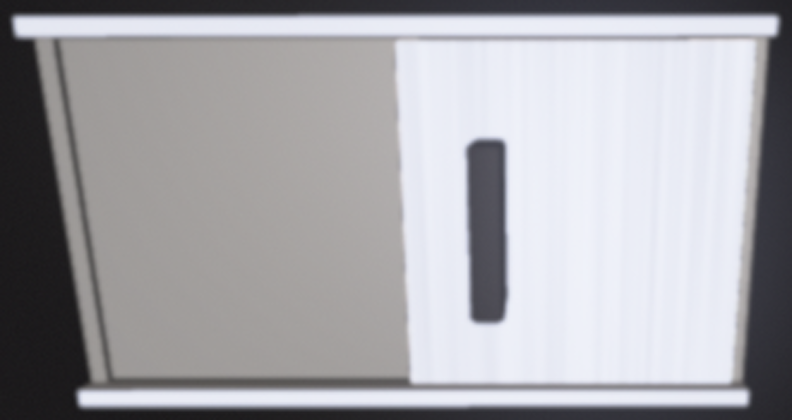

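Run:
```python
from h import *; from plant import ctrl
plan(ctrl.get_obs(),[.5444,-.2464,.083],5.9)
```

```text
turn [-0.002  0.003  0.006] shift [ 0.975 -0.694  5.177] | eef [ 0.5219 -0.2662  0.2124] F [-0.27  0.06  0.41] t 2.25 g 1.002
```

Emit:
send_rows([
  [[0.49,-0.35,0.4],[0,0,0]],
  [[0.49,-0.35,0.4],[0,0,0]],
  [[0,0,0.8],[0,0,0]],
  [[0,0,0.8],[0,0,0]],
  [[0,0,0.8],[0,0,0]],
  [[0,0,0.8],[0,0,0]],
  [[0,0,0.6],[0,0,0]],
  [[0,0,0.4],[0,0,0]],
  [[0,0,0.15],[0,0,0]],
  [[0,0,0],[0,0,0]],
])

```text
t: 3.25
eef_pos: [0.5438, -0.2473, 0.0837]
ee_rot: [0.999, 0.051, -0.0, -0.0]
contact_force: [0.8, -0.8, 2.0]
grip_width: 0.999
```

Emit:
send_rows([
  [[0,0,0],[0,0,0]],
  [[0,0,0],[0,0,0]],
  [[0,0,0],[0,0,0]],
  [[0,0,0],[0,0,0]],
  [[0,0,0],[0,0,0]],
  [[0,0,0],[0,0,0]],
  [[0,0,0],[0,0,0]],
  [[0,0,0],[0,0,0]],
], hand=0, squeeze=40)

```text
t: 4.05
eef_pos: [0.544, -0.2474, 0.0844]
ee_rot: [0.999, 0.051, 0.0, 0.0]
contact_force: [-1.5, 0.8, 5.2]
grip_width: 0.132
```

Run:
```python
from h import *; from plant import ctrl
plan(ctrl.get_obs(),[.5444,-.2464,.083],5.9)
```

```text
turn [ 0.002 -0.002 -0.009] shift [ 0.02  -0.038  0.057] | eef [ 0.544  -0.2474  0.0844] F [-1.47  0.78  5.18] t 4.05 g 0.132
```

Emit:
send_rows([
  [[0,-0.2,0],[0,0,0]],
  [[0,-0.4,0],[0,0,0]],
  [[0,-0.6,0],[0,0,0]],
  [[0,-0.6,0],[0,0,0]],
  [[0,-0.6,0],[0,0,0]],
  [[0,-0.6,0],[0,0,0]],
  [[0,-0.6,0],[0,0,0]],
  [[0,-0.4,0],[0,0,0]],
  [[0,-0.3,0],[0,0,0]],
  [[0,-0.2,0],[0,0,0]],
  [[0,0,0],[0,0,0]],
])

```text
t: 5.15
eef_pos: [0.5321, -0.1344, 0.0844]
ee_rot: [0.999, 0.051, -0.0, -0.0]
contact_force: [-2.8, 1.7, 8.1]
grip_width: 0.135
```

Emit:
send_rows([
  [[0,-0.1,0],[0,0,0]],
  [[0,-0.1,0],[0,0,0]],
  [[0,-0.1,0],[0,0,0]],
  [[0,0,0],[0,0,0]],
])

```text
t: 5.55
eef_pos: [0.5314, -0.1275, 0.0843]
ee_rot: [0.999, 0.051, -0.0, -0.0]
contact_force: [-1.8, 0.4, 8.2]
grip_width: 0.131
```

Emit:
send_rows([
  [[0,-0.1,0],[0,0,0]],
  [[0,-0.1,0],[0,0,0]],
  [[0,0,0],[0,0,0]],
])

```text
t: 5.85
eef_pos: [0.5312, -0.1253, 0.0844]
ee_rot: [0.999, 0.052, 0.0, 0.002]
contact_force: [-3.6, -20.0, 3.7]
grip_width: 0.136
```

Emit:
send_rows([
  [[0,0.1,0],[0,0,0]],
  [[0,0,0],[0,0,0]],
])

```text
t: 6.05
eef_pos: [0.5311, -0.1257, 0.0843]
ee_rot: [0.999, 0.051, -0.0, 0.0]
contact_force: [-2.5, -2.1, 7.3]
grip_width: 0.13
```

Emit:
send_rows([
  [[0,0,0],[0,0,0]],
  [[0,0,0],[0,0,0]],
  [[0,0,0],[0,0,0]],
  [[0,0,-0.3],[0,0,0]],
  [[0,0,-0.9],[0,0,0]],
  [[0,0,-1],[0,0,0]],
  [[0,0.3,-1],[0,0,0]],
  [[0,0.8,-1],[0,0,0]],
  [[0.1,1,-0.6],[0,0,0]],
  [[0,1,0],[0,0,0]],
  [[0,1,0],[0,0,0]],
  [[0,1,0],[0,0,0]],
  [[0,0.6,0],[0,0,0]],
  [[0,0,0],[0,0,0]],
  [[0,0,0],[0,0,0]],
], hand=0.62)

```text
t: 7.55
eef_pos: [0.5481, -0.2665, 0.2039]
ee_rot: [0.999, 0.05, -0.0, -0.0]
contact_force: [0.2, 0.5, 0.5]
grip_width: 0.617
```

Run:
```python
from h import *; from plant import ctrl,vision
o=ctrl.get_obs(); c=vision.capture("wrist"); cv2.imwrite("pics/w2.png",c["color"][:,:,::-1])
d=vision.capture("top"); cv2.imwrite("pics/t2.png",cv2.resize(d["color"][150:250,350:490,::-1],None,fx=5,fy=5,interpolation=cv2.INTER_CUBIC))
plan(o,[.5477,-.280,.031],5.9)
import pickle; pickle.dump((o,c,d),open("w2.pkl","wb"))
```

```text
turn [-0.005  0.003 -0.015] shift [-0.071  0.535  6.918] | eef [ 0.5481 -0.2665  0.2039] F [0.16 0.49 0.47] t 7.55 g 0.617
```

View pics/w2.png

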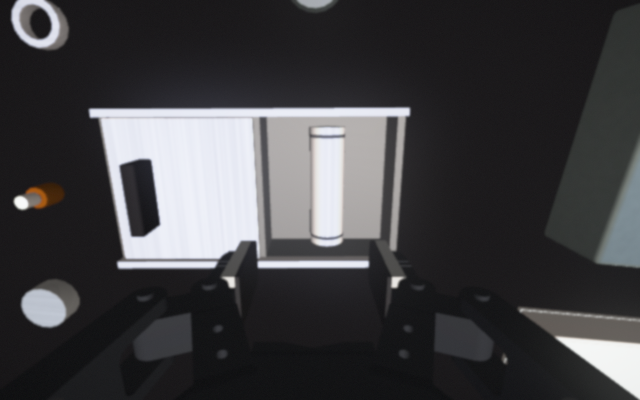

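View pics/t2.png

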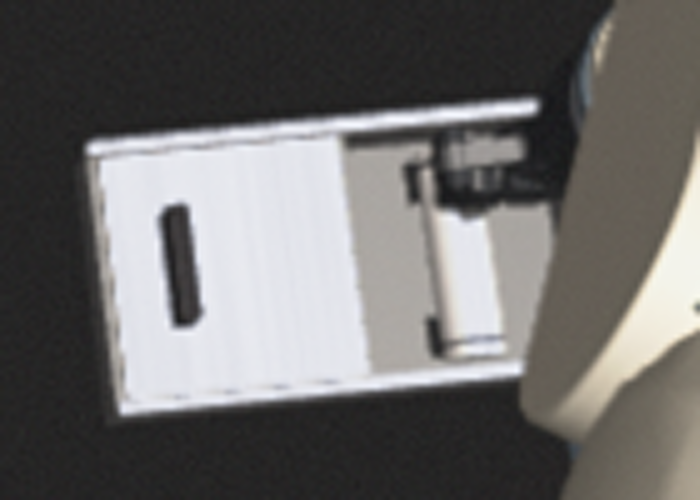

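Run:
```python
from h import *; import pickle
o,c,d=pickle.load(open("w2.pkl","rb"));im=c["color"]
cv2.imwrite("pics/w2c.png",cv2.resize(im[110:260,270:385,::-1],None,fx=4,fy=4,interpolation=cv2.INTER_CUBIC))
g=cv2.cvtColor(im,cv2.COLOR_RGB2GRAY).astype(int)
for r in (150,185,220): print(r,g[r,304:350])
K=c["intrinsics"];R,t=wristcam(o,c)
print(-R.T@t)
```

```text
150 [175 175 176 174 165 146 139 154 175 194 210 221 227 231 234 235 236 237
 237 237 236 236 236 237 239 239 238 236 235 234 236 237 237 237 236 235
 233 229 222 204 184 176 176 177 178 177]
185 [172 172 172 172 171 164 154 155 172 192 209 221 227 231 234 235 237 237
 238 237 237 237 237 238 239 239 237 236 235 235 237 238 238 237 236 235
 231 225 212 193 179 174 173 174 173 174]
220 [166 166 165 165 156 136 125 140 167 189 206 218 227 231 234 236 237 237
 237 237 236 236 236 238 239 238 236 235 235 236 237 237 237 236 235 232
 226 213 192 175 169 167 167 168 167 167]
[ 0.61506708 -0.25873316  0.32538063]
```

View pics/w2c.png

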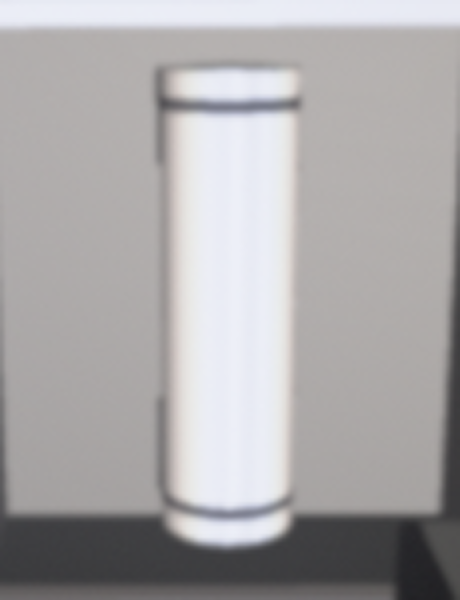

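Run:
```python
from h import *; import pickle
from plant import ctrl
o,c,d=pickle.load(open("w2.pkl","rb"));K=c["intrinsics"];R,t=wristcam(o,c)
f=lambda u,v,z:ray(K,R,t,(u,v),z)
P=[f(327.3,150,.028),f(327.1,185,.028),f(326.3,220,.028)];print(np.array(P))
a=f(327.3,110+106.5/4-.4,.044);b=f(326.8,110+513/4-.4,.044);print(a,b,(a+b)/2,np.linalg.norm(a-b))
a=f(327.3,110+66/4-.4,.028);b=f(326.8,110+546/4-.4,.040);print(a,b,(a+b)/2,np.linalg.norm(a-b))
for z,ps in ((.06,[(90,108.5),(410,108),(398,267.5),(117.5,267.5)]),):
    A=np.array([f(*p,z) for p in ps]);print(A,A.mean(0))
```

```text
[[ 0.58061345 -0.27585751  0.028     ]
 [ 0.54744947 -0.27942951  0.028     ]
 [ 0.51215237 -0.28263562  0.028     ]]
[ 0.59430982 -0.27359184  0.044     ] [ 0.49992603 -0.28382836  0.044     ] [ 0.54711792 -0.2787101   0.044     ] 0.09493727801796004
[ 0.60214796 -0.273413    0.028     ] [ 0.48974122 -0.28515178  0.04      ] [ 0.54594459 -0.27928239  0.034     ] 0.11365330099434776
[[ 0.59809176 -0.08119161  0.06      ]
 [ 0.62425838 -0.3361279   0.06      ]
 [ 0.48391469 -0.3508655   0.06      ]
 [ 0.45799856 -0.09418001  0.06      ]] [ 0.54106585 -0.21559126  0.06      ]
```

Run:
```python
from h import *; from plant import ctrl
plan(ctrl.get_obs(),[.547,-.2793,.032],5.9)
```

```text
turn [-0.004  0.003 -0.007] shift [-0.101  0.526  6.879] | eef [ 0.5482 -0.266   0.204 ] F [0.3  0.5  0.08] t 7.65 g 0.621
```

Emit:
send_rows([
  [[-0.1,0.53,0.4],[0,0,0]],
  [[0,0,0.8],[0,0,0]],
  [[0,0,0.8],[0,0,0]],
  [[0,0,0.8],[0,0,0]],
  [[0,0,0.8],[0,0,0]],
  [[0,0,0.8],[0,0,0]],
  [[0,0,0.8],[0,0,0]],
  [[0,0,0.6],[0,0,0]],
  [[0,0,0.5],[0,0,0]],
  [[0,0,0.3],[0,0,0]],
  [[0,0,0.25],[0,0,0]],
  [[0,0,0],[0,0,0]],
  [[0,0,0],[0,0,0]],
])

```text
t: 8.95
eef_pos: [0.5475, -0.2806, 0.0332]
ee_rot: [0.999, 0.051, 0.0, 0.0]
contact_force: [0.1, -0.5, 0.3]
grip_width: 0.621
```

Run:
```python
from h import *; from plant import ctrl,vision
o=ctrl.get_obs();c=vision.capture("wrist"); cv2.imwrite("pics/w3.png",c["color"][:,:,::-1])
plan(o,[.547,-.2793,.032],5.9)
```

```text
turn [ 0.002 -0.004 -0.01 ] shift [-0.014 -0.052  0.047] | eef [ 0.5475 -0.2806  0.0332] F [ 0.11 -0.55  0.32] t 8.95 g 0.621
```

View pics/w3.png

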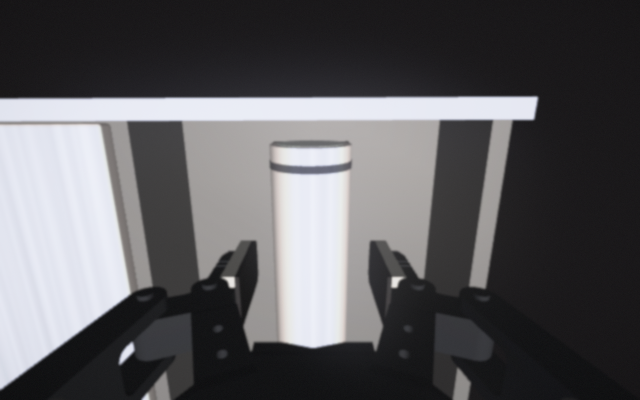

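The barrel (columns 273-350) sits centred between the pads (257 and 370), so I close on it.

Emit:
send_rows([
  [[0,0,0],[0,0,0]],
  [[0,0,0],[0,0,0]],
  [[0,0,0],[0,0,0]],
  [[0,0,0],[0,0,0]],
  [[0,0,0],[0,0,0]],
  [[0,0,0],[0,0,0]],
  [[0,0,0],[0,0,0]],
  [[0,0,0],[0,0,0]],
], hand=0, squeeze=50)

```text
t: 9.8
eef_pos: [0.5476, -0.2806, 0.0335]
ee_rot: [0.999, 0.051, 0.0, 0.0]
contact_force: [-1.2, 0.7, 5.5]
grip_width: 0.358
```

Emit:
send_rows([
  [[0,0,-0.1],[0,0,0]],
  [[0,0,-0.2],[0,0,0]],
  [[0,0,-0.4],[0,0,0]],
  [[0,0,-0.6],[0,0,0]],
  [[0,0,-0.8],[0,0,0]],
  [[0,0,-0.8],[0,0,0]],
  [[0,0,-0.8],[0,0,0]],
  [[0,0,-0.8],[0,0,0]],
  [[0,0,-0.8],[0,0,0]],
  [[0,0,-0.5],[0,0,0]],
  [[0,0,-0.2],[0,0,0]],
  [[0,0,0],[0,0,0]],
  [[0,0,0],[0,0,0]],
])

```text
t: 11.1
eef_pos: [0.5468, -0.2802, 0.1821]
ee_rot: [0.999, 0.051, -0.0, -0.0]
contact_force: [-0.8, 0.0, -1.8]
grip_width: 0.356
```

Run:
```python
from h import *; from plant import ctrl,vision
import pickle
o=ctrl.get_obs();c=vision.capture("wrist"); cv2.imwrite("pics/w4.png",c["color"][:,:,::-1])
pickle.dump((o,c),open("w4.pkl","wb"))
plan(o,[.49,.223,.2],13.5); print(o["q"],o["ft_torque"])
```

```text
turn [-0.005  0.006 -0.96 ] shift [  2.491 -20.102  -0.716] | eef [ 0.5468 -0.2802  0.1821] F [-0.79  0.   -1.82] t 11.1 g 0.356
[-4.75990833e-01  4.10867634e-01  1.71961329e+00 -2.24289472e-05
  1.01219450e+00  9.93240502e-01] [ 0.00935555 -0.02817184 -0.0181086 ]
```

View pics/w4.png

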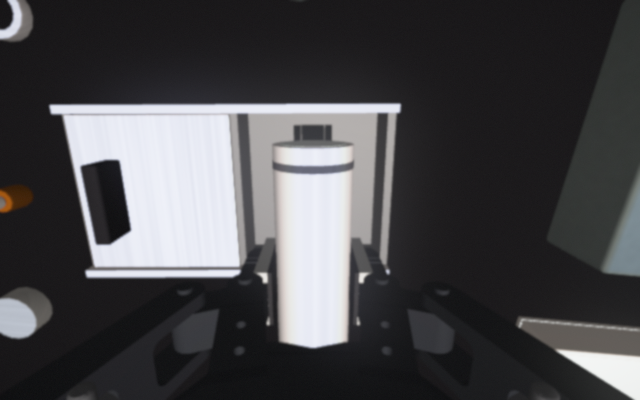

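Run:
```python
from h import *; import pickle
o,c=pickle.load(open("w4.pkl","rb"));K=c["intrinsics"];T=np.array(c["T_tool_cam"])
g=cv2.cvtColor(c["color"],cv2.COLOR_RGB2GRAY).astype(int)
print(g[135:185,313]); print(g[200,265:285],g[200,340:362])
R=T[:3,:3].T;t=-R@T[:3,3]
for v in (165,167,169): print(v,ray(K,R,t,(313,v),-.0105))
for v in (142,144,146,150): print("end",v,ray(K,R,t,(313,v),-.0105),ray(K,R,t,(313,v),.0055))
```

```text
[ 59  59  60  62  71  88  99 103 102 105 116 134 160 198 227 236 238 238
 238 238 238 238 238 238 239 238 238 239 237 231 203 153 117 108 107 107
 107 112 140 191 226 236 239 239 239 239 239 239 239 239]
[167 167 167 167 167 166 166 164 157 149 153 165 177 188 198 205 212 217
 221 224] [235 235 236 234 232 229 226 222 217 208 196 183 174 172 172 171 170 171
 171 171 171 171]
165 [ 0.04872886 -0.00090189 -0.0105    ]
167 [ 0.04801975 -0.00090188 -0.0105    ]
169 [ 0.04730822 -0.00090187 -0.0105    ]
end 142 [ 0.0567136  -0.00090204 -0.0105    ] [ 0.05517814 -0.000876    0.0055    ]
end 144 [ 0.05603145 -0.00090202 -0.0105    ] [ 0.05439764 -0.00087599  0.0055    ]
end 146 [ 0.05534702 -0.00090201 -0.0105    ] [ 0.05361452 -0.00087597  0.0055    ]
end 150 [ 0.05397127 -0.00090199 -0.0105    ] [ 0.05204038 -0.00087594  0.0055    ]
```

Run:
```python
from h import *; from plant import ctrl,vision
plan(ctrl.get_obs(),[.46,.145,.23],13.5)
```

```text
turn [-0.007  0.009 -0.96 ] shift [  0.601 -17.345  -1.927] | eef [ 0.5466 -0.2802  0.1818] F [-0.12 -0.5  -1.68] t 11.15 g 0.354
```

Emit:
send_rows([
  [[0,0,-0.3],[0,0,-0.96]],
  [[0.03,-0.5,-0.3],[0,0,0]],
  [[0.03,-0.9,-0.3],[0,0,0]],
  [[0.03,-0.95,-0.3],[0,0,0]],
  [[0.03,-0.95,-0.3],[0,0,0]],
  [[0.03,-0.95,-0.3],[0,0,0]],
  [[0.03,-0.95,-0.1],[0,0,0]],
  [[0.03,-0.95,0],[0,0,0]],
  [[0.03,-0.95,0],[0,0,0]],
  [[0.03,-0.95,0],[0,0,0]],
  [[0.03,-0.95,0],[0,0,0]],
  [[0.03,-0.95,0],[0,0,0]],
  [[0.03,-0.95,0],[0,0,0]],
  [[0.03,-0.95,0],[0,0,0]],
  [[0.03,-0.95,0],[0,0,0]],
  [[0.03,-0.95,0],[0,0,0]],
  [[0.03,-0.95,0],[0,0,0]],
  [[0.03,-0.95,0],[0,0,0]],
  [[0.03,-0.9,0],[0,0,0]],
  [[0.03,-0.5,0],[0,0,0]],
])

```text
t: 13.15
eef_pos: [0.4598, 0.1395, 0.2304]
ee_rot: [0.993, 0.117, -0.0, -0.0]
contact_force: [-0.1, 0.2, -1.9]
grip_width: 0.357
```

Emit:
send_rows([
  [[0,-0.3,0],[0,0,0]],
  [[0,0,0],[0,0,0]],
  [[0,0,0],[0,0,0]],
])

```text
t: 13.45
eef_pos: [0.4597, 0.1444, 0.2303]
ee_rot: [0.993, 0.117, -0.0, 0.0]
contact_force: [-0.1, -0.5, -1.3]
grip_width: 0.358
```

Run:
```python
from h import *; from plant import ctrl,vision
import pickle
o=ctrl.get_obs();c=vision.capture("wrist"); cv2.imwrite("pics/w5.png",c["color"][:,:,::-1])
pickle.dump((o,c),open("w5.pkl","wb"))
plan(o,[.49,.223,.2],13.5)
```

```text
turn [ 0.002  0.001 -0.003] shift [ 1.914 -2.775  1.211] | eef [0.4597 0.1444 0.2303] F [-0.09 -0.47 -1.27] t 13.45 g 0.358
```

View pics/w5.png

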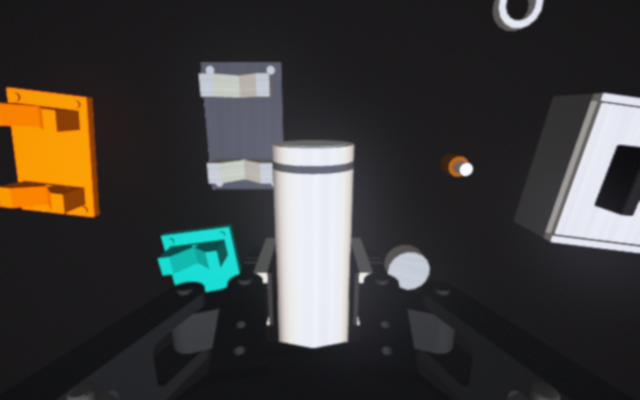

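The steel V-block is at about (243,125) in the wrist view, between the orange (50,150) and teal (200,258) ones. Zooming in.

Run:
```python
import cv2
a=cv2.imread("pics/w5.png")
cv2.imwrite("pics/w5c.png",cv2.resize(a[55:197,190:295],None,fx=4,fy=4,interpolation=cv2.INTER_CUBIC))
```

```text
(no output)
```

View pics/w5c.png

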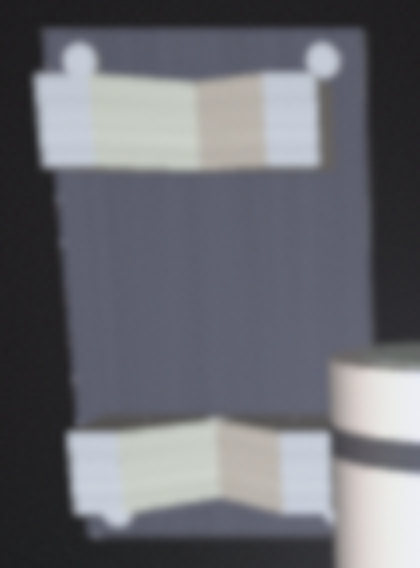

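Run:
```python
from h import *; import pickle
o,c=pickle.load(open("w5.pkl","rb"));K=c["intrinsics"];R,t=wristcam(o,c)
f=lambda x,y,z:ray(K,R,t,((x+.5)/4-.5+190,(y+.5)/4-.5+55),z)
def pr(n,a,b): d=a-b; print(n,((a+b)/2).round(4),np.linalg.norm(d).round(4),np.degrees(np.arctan2(d[1],d[0])).round(2))
pr("Vinner",f(198,169,.022),f(215,417,.022))
pr("Vouter",f(198,85,.022),f(221,500,.022))
pr("tops far W",f(34,74,.042),f(318,73,.042))
pr("inner topL",f(42,166,.042),f(66,433,.042))
pr("inner topR",f(320,166,.042),f(330,432,.042))
pr("right edge dir",f(364,28,.01),f(372,345,.01))
pr("left edge",f(42,28,.01),f(95,537,.01))
pr("top edge",f(42,28,.01),f(364,28,.01))
```

```text
Vinner [0.4904 0.2269 0.022 ] 0.0613 14.03
Vouter [0.4894 0.2259 0.022 ] 0.1027 13.3
tops far W [0.5397 0.2383 0.042 ] 0.0645 103.67
inner topL [0.4825 0.2579 0.042 ] 0.0622 13.43
inner topR [0.4976 0.1953 0.042 ] 0.0619 13.64
right edge dir [0.5247 0.1936 0.01  ] 0.0778 13.48
left edge [0.4809 0.2642 0.01  ] 0.1301 14.46
top edge [0.5532 0.2415 0.01  ] 0.0799 103.48
```

Run:
```python
from h import *; from plant import ctrl,vision
plan(ctrl.get_obs(),[.4902,.2255,.080],13.55)
```

```text
turn [ 0.002  0.001 -0.012] shift [ 1.945 -2.879  6.01 ] | eef [0.4598 0.1441 0.2302] F [-0.31 -0.04 -2.18] t 13.5 g 0.356
```

Emit:
send_rows([
  [[0.2,-0.3,0],[0,0,-0.01]],
  [[0.5,-0.7,0],[0,0,0]],
  [[0.6,-0.9,0],[0,0,0]],
  [[0.5,-0.7,0.2],[0,0,0]],
  [[0.14,-0.28,0.5],[0,0,0]],
  [[0,0,0.8],[0,0,0]],
  [[0,0,0.8],[0,0,0]],
  [[0,0,0.8],[0,0,0]],
  [[0,0,0.8],[0,0,0]],
  [[0,0,0.8],[0,0,0]],
  [[0,0,0.7],[0,0,0]],
  [[0,0,0.4],[0,0,0]],
  [[0,0,0.2],[0,0,0]],
  [[0,0,0],[0,0,0]],
  [[0,0,0],[0,0,0]],
])

```text
t: 15.0
eef_pos: [0.4904, 0.2262, 0.0807]
ee_rot: [0.993, 0.118, 0.0, -0.0]
contact_force: [0.8, 0.3, -1.7]
grip_width: 0.354
```

Run:
```python
from h import *; from plant import ctrl,vision
import pickle
o=ctrl.get_obs();c=vision.capture("wrist"); cv2.imwrite("pics/w6.png",c["color"][:,:,::-1])
s=vision.capture("side"); cv2.imwrite("pics/s6.png",cv2.resize(s["color"][150:250,220:360,::-1],None,fx=5,fy=5,interpolation=cv2.INTER_CUBIC))
pickle.dump((o,c),open("w6.pkl","wb"))
plan(o,[.4902,.2255,.080],13.55)
```

```text
turn [-0.001 -0.005  0.003] shift [-0.016  0.024  0.029] | eef [0.4904 0.2262 0.0807] F [ 0.82  0.34 -1.72] t 15.0 g 0.354
```

View pics/w6.png

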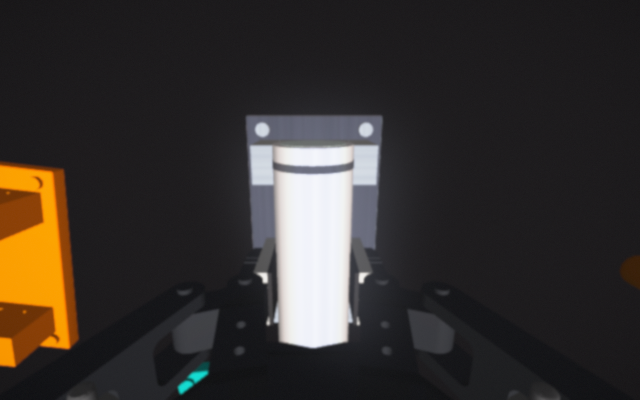

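View pics/s6.png

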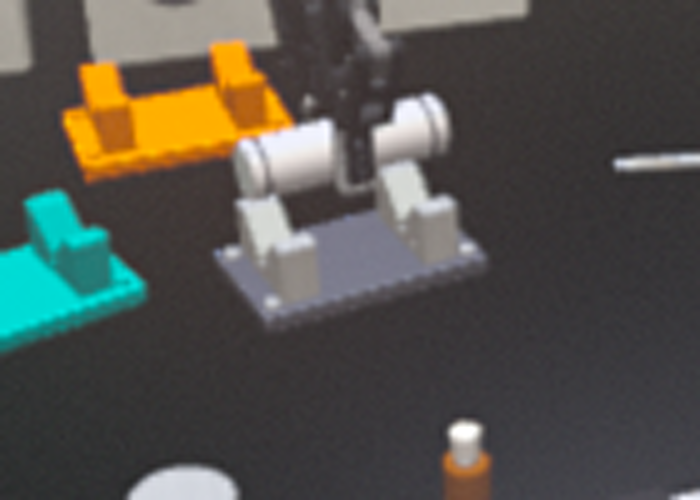

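Run:
```python
from h import *; import pickle
o,c=pickle.load(open("w6.pkl","rb"));K=c["intrinsics"];T=np.array(c["T_tool_cam"])
R=T[:3,:3].T;t=-R@T[:3,3]; g=cv2.cvtColor(c["color"],cv2.COLOR_RGB2GRAY).astype(float)
def edges(row,a,b):
    r=cv2.GaussianBlur(g[row-2:row+3],(5,5),0)[2]; d=np.diff(r[a:b]); i=np.argmax(abs(d)); 
    w=abs(d[max(0,i-2):i+3]); return a+.5+(np.arange(max(0,i-2),i+3)*w).sum()/w.sum()
tz=lambda z:o["eef_pos"][2]-z
f=lambda u,v,z:ray(K,R,t,(u,v),tz(z))
for row in (120,125,130,137): 
    l,r=edges(row,235,256),edges(row,372,395); print("plate",row,l,r,f(l,row,.01)[:2],f(r,row,.01)[:2],(f(l,row,.01)+f(r,row,.01))[1]/2)
for row in (155,165,175):
    l,r=edges(row,240,258),edges(row,370,390); print("saddle",row,l,r,(f(l,row,.042)+f(r,row,.042))[1]/2,(f(l,row,.042)-f(r,row,.042))[1])
for row in (205,225):
    l,r=edges(row,240,262),edges(row,366,390); print("plate",row,l,r,(f(l,row,.01)+f(r,row,.01))[1]/2)
for row in (190,210,230):
    l,r=edges(row,268,282),edges(row,342,360); print("barrel",row,l,r,(f(l,row,.075)+f(r,row,.075))[1]/2)
v=g[:,335];print(v[108:124]);print(f(314,115.5,.01))
col=g[:,262];print(col[138:150],col[180:190])
print("saddle far/near edge x",f(262,144,.042),f(262,185,.042))
```

```text
plate 120 245.54131736526946 382.3304782525632 [ 0.06179576 -0.04035354] [0.06178035 0.03975056] -0.0003014905431795306Traceback (most recent call last):
  File "<stdin>", line 10, in <module>
  File "<stdin>", line 6, in edges
ValueError: operands could not be broadcast together with shapes (5,) (3,)
```

Run:
```python
from h import *; import pickle
o,c=pickle.load(open("w6.pkl","rb"));K=c["intrinsics"];T=np.array(c["T_tool_cam"])
R=T[:3,:3].T;t=-R@T[:3,3]; g=cv2.cvtColor(c["color"],cv2.COLOR_RGB2GRAY).astype(float)
def edges(row,a,b):
    r=g[row-2:row+3].mean(0); d=abs(np.diff(r[a:b])); i=np.argmax(d); s=np.arange(max(0,i-2),min(len(d),i+3))
    return a+.5+(s*d[s]).sum()/d[s].sum()
tz=lambda z:o["eef_pos"][2]-z
f=lambda u,v,z:ray(K,R,t,(u,v),tz(z))
def go(n,row,a,b,cc,d,z):
    l,r=edges(row,a,b),edges(row,cc,d); L,Q=f(l,row,z),f(r,row,z); print(n,row,round(l,1),round(r,1),"mid y mm",round((L+Q)[1]*500,2),"w",round((Q-L)[1]*1000,1))
for row in (120,130,137): go("plate",row,235,256,372,395,.01)
for row in (155,165,175): go("saddle",row,240,258,370,390,.042)
for row in (205,225): go("plate",row,240,262,366,390,.01)
for row in (190,210,230): go("barrel",row,266,284,342,362,.075)
print(g[108:124,335]);print("plate far edge",f(314,115.5,.01))
print(g[138:150,262],g[180:190,262])
print("saddle x",f(262,144,.042),f(262,185,.042))
```

```text
plate 120 245.6 382.2 mid y mm -0.33 w 80.0
plate 130 254.1 373.1 mid y mm -0.52 w 70.3
plate 137 246.5 381.2 mid y mm -0.34 w 80.0
saddle 155 249.5 377.9 mid y mm -0.57 w 64.5
saddle 165 250.2 377.6 mid y mm -0.45 w 64.5
saddle 175 250.5 376.8 mid y mm -0.59 w 64.6
plate 205 250.2 377.1 mid y mm -0.45 w 79.9
plate 225 251.3 376.1 mid y mm -0.4 w 80.0
barrel 190 273.9 351.6 mid y mm -1.06 w 31.9
barrel 210 274.8 351.2 mid y mm -0.97 w 32.0
barrel 230 275.6 350.5 mid y mm -0.95 w 31.9
[ 39.  38.  39.  41.  41.  42.  53.  74.  92.  99. 103. 104. 103. 104.
 103. 105.]
plate far edge [ 0.06433792 -0.00027464  0.07073023]
[110.  98.  92.  89.  88.  91. 115. 157. 192. 208. 212. 212.] [214. 216. 216. 206. 179. 142. 115. 106. 104. 105.]
saddle x [ 0.05114374 -0.02629933  0.03873023] [ 0.03020718 -0.02719952  0.03873023]
```

Emit:
send_rows([
  [[0,0.02,0.2],[0,0,0]],
  [[0,0,0.3],[0,0,0]],
  [[0,0,0.3],[0,0,0]],
  [[0,0,0.2],[0,0,0]],
  [[0,0,0.08],[0,0,0]],
  [[0,0,0],[0,0,0]],
  [[0,0,0],[0,0,0]],
])

```text
t: 15.8
eef_pos: [0.4903, 0.2256, 0.0533]
ee_rot: [0.993, 0.118, -0.0, -0.0]
contact_force: [-0.9, -0.4, -2.1]
grip_width: 0.36
```

Emit:
send_rows([
  [[0,0,0.05],[0,0,0]],
  [[0,0,0],[0,0,0]],
  [[0,0,0],[0,0,0]],
])

```text
t: 16.1
eef_pos: [0.4903, 0.2256, 0.0522]
ee_rot: [0.993, 0.118, 0.0, -0.0]
contact_force: [0.3, 0.3, -2.3]
grip_width: 0.358
```

Emit:
send_rows([
  [[0,0,0.04],[0,0,0]],
  [[0,0,0],[0,0,0]],
  [[0,0,0],[0,0,0]],
])

```text
t: 16.4
eef_pos: [0.4902, 0.2256, 0.051]
ee_rot: [0.993, 0.118, -0.0, 0.0]
contact_force: [0.1, 0.1, -2.2]
grip_width: 0.354
```

Emit:
send_rows([
  [[0,0,0.03],[0,0,0]],
  [[0,0,0],[0,0,0]],
  [[0,0,0],[0,0,0]],
])

```text
t: 16.7
eef_pos: [0.4902, 0.2256, 0.0503]
ee_rot: [0.993, 0.118, 0.0, -0.0]
contact_force: [-0.1, 0.2, -1.9]
grip_width: 0.358
```

Emit:
send_rows([
  [[0,0,0.02],[0,0,0]],
  [[0,0,0],[0,0,0]],
  [[0,0,0],[0,0,0]],
])

```text
t: 17.0
eef_pos: [0.4903, 0.2256, 0.0502]
ee_rot: [0.993, 0.118, 0.0, -0.0]
contact_force: [-2.9, -0.2, 5.1]
grip_width: 0.359
```

Emit:
send_rows([
  [[0,0,0.02],[0,0,0]],
  [[0,0,0],[0,0,0]],
  [[0,0,0],[0,0,0]],
])

```text
t: 17.3
eef_pos: [0.4903, 0.2256, 0.0501]
ee_rot: [0.993, 0.118, 0.0, -0.0]
contact_force: [-3.4, -1.9, 10.5]
grip_width: 0.356
```

```bash
cat > rd.py <<'E'
from h import *; from plant import ctrl,vision
F=[];M=[]
for i in range(8):
    vision.capture("side"); o=ctrl.get_obs(); R=Ro.from_quat(o["ee_rot"]); F.append(R.inv().apply(o["contact_force"])); M.append(R.inv().apply(o["ft_torque"]))
print("t",o["t"],"F tool",np.mean(F,0).round(2),np.std(F,0).round(2),"M tool",np.mean(M,0).round(3),"pos",o["eef_pos"].round(5))
plan(o,[.4902,.2255,.05],13.55)
E
python3 rd.py
```

```text
t 17.7 F tool [ -3.84   0.38 -12.04] [0.28 0.4  0.42] M tool [-0.087 -0.569  0.077] pos [0.4903  0.22565 0.0501 ]
turn [-0.001 -0.002  0.003] shift [-0.005  0.005  0.004] | eef [0.4903 0.2256 0.0501] F [-3.94 -0.76 11.66] t 17.7 g 0.364
```

Emit:
send_rows([
  [[-0.01,0,-0.002],[0,0,0]],
  [[0,0,0],[0,0,0]],
])

```text
t: 17.9
eef_pos: [0.4903, 0.2257, 0.0501]
ee_rot: [0.993, 0.118, 0.0, -0.0]
contact_force: [-2.4, -0.9, 9.9]
grip_width: 0.359
```

```bash
python3 rd.py
```

```text
t 18.3 F tool [ -2.44   0.71 -10.35] [0.38 0.29 0.44] M tool [-0.082 -0.409  0.077] pos [0.49028 0.22565 0.05009]
turn [-0.001 -0.005  0.003] shift [-0.005  0.005  0.004] | eef [0.4903 0.2257 0.0501] F [-2.5  -1.37  9.86] t 18.3 g 0.361
```

Emit:
send_rows([
  [[-0.016,0.004,0],[0,0,0]],
  [[0,0,0],[0,0,0]],
])

```text
t: 18.5
eef_pos: [0.4903, 0.2256, 0.0501]
ee_rot: [0.993, 0.118, 0.001, -0.0]
contact_force: [-1.2, -0.2, 8.6]
grip_width: 0.359
```

```bash
python3 rd.py
```

```text
t 18.9 F tool [-1.44  0.38 -8.34] [0.5  0.45 0.42] M tool [-0.016 -0.188  0.078] pos [0.49028 0.22565 0.05012]
turn [-0.002 -0.011  0.003] shift [-0.004  0.005  0.005] | eef [0.4903 0.2257 0.0501] F [-1.06 -0.64  9.03] t 18.9 g 0.356
```

Emit:
send_rows([
  [[-0.02,0.004,0.008],[0,0,0]],
  [[0,0,0],[0,0,0]],
])

```text
t: 19.1
eef_pos: [0.4903, 0.2256, 0.0501]
ee_rot: [0.993, 0.118, 0.001, -0.0]
contact_force: [-0.4, 0.2, 9.1]
grip_width: 0.358
```

```bash
python3 rd.py
```

```text
t 19.5 F tool [-0.18  0.08 -9.2 ] [0.39 0.56 0.6 ] M tool [-0.003 -0.068  0.075] pos [0.49028 0.22563 0.05011]
turn [-0.004 -0.018  0.003] shift [-0.004  0.004  0.004] | eef [0.4903 0.2256 0.0501] F [0.19 0.34 8.59] t 19.5 g 0.358
```

Emit:
send_rows([
  [[-0.002,0,0.004],[0,0,0]],
  [[0,0,0],[0,0,0]],
  [[0,0,0],[0,0,0]],
])

```text
t: 19.8
eef_pos: [0.4903, 0.2256, 0.0501]
ee_rot: [0.993, 0.118, 0.001, -0.0]
contact_force: [-0.3, 0.4, 10.7]
grip_width: 0.354
```

```bash
python3 rd.py
python3 - <<'E'
from h import *; from plant import ctrl,vision
s=vision.capture("side")["color"][:,:,::-1]; cv2.imwrite("pics/s7.png",s); cv2.imwrite("pics/s7c.png",cv2.resize(s[150:230,240:350],None,fx=7,fy=7,interpolation=cv2.INTER_CUBIC))
cv2.imwrite("pics/w7.png",vision.capture("wrist")["color"][:,:,::-1])
E
```

```text
t 20.2 F tool [ -0.81   0.05 -10.42] [0.4  0.48 0.51] M tool [-0.043 -0.121  0.065] pos [0.49025 0.22561 0.05009]
turn [-0.004 -0.019  0.003] shift [-0.003  0.004  0.004] | eef [0.4903 0.2256 0.0501] F [-0.36 -0.28 10.46] t 20.2 g 0.355
```

View pics/s7.png

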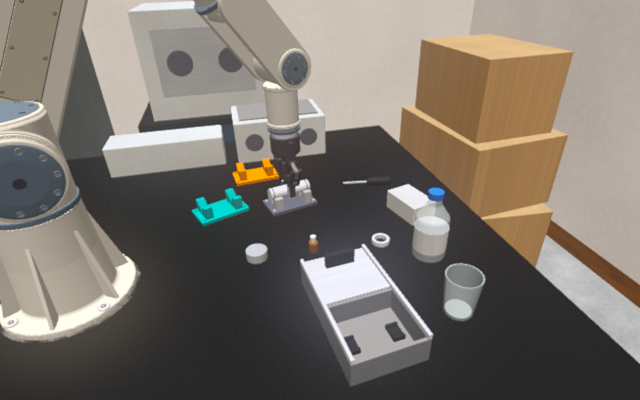

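View pics/s7c.png

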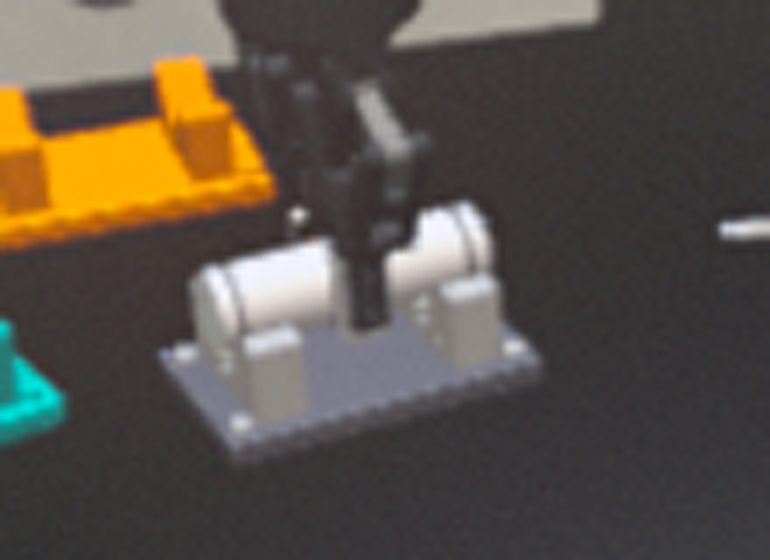

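View pics/w7.png

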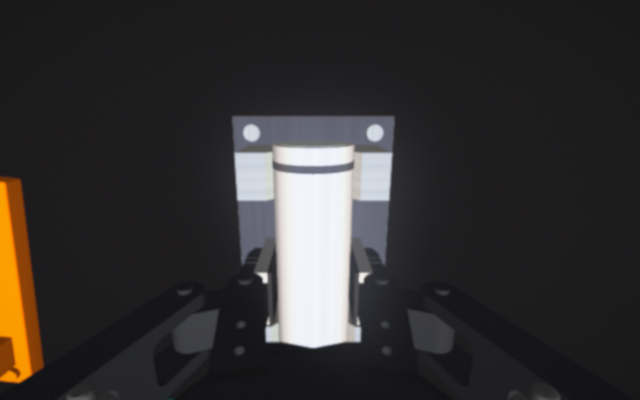

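The side view shows the barrel seated on both saddles at (290,190), the cover open with its handle at (340,258), and the bystanders where they were. The wrist view shows the barrel (274-353) symmetric on the plate (233-394). I hand the job in.

```bash
python3 -c "
from plant import ctrl; ctrl.job_done(); o=ctrl.get_obs(); print(o['t'],o['contact_force'],o['grip_width'])"
```

```text
the job is handed in; nothing more can be done
the job is handed in; nothing more can be done
```

I slid the cover open until it hit its stop, about 122 mm of travel with the force rising to 20 N. Then I lifted the barrel out and laid it in the steel V-block. I handed the job in at about 20.3 s, still gripping the barrel and pressing it down.

- **Press:** the last averaged reading was 10.4 N down, with 0.05 N sideways and 0.8 N along the axis. The moments were small and put the load near the middle, between the two saddles. A small sideways force and a level tool (within about 0.15°) point to contact on both sloping sides.
- **Position:** measured just above the block, the barrel was lined up lengthwise to within about 0.2 mm. It touched down at the expected height.
- **Scene:** the pictures show the cover still open and the other things where they were.
- **Disagreement:** the top and wrist cameras placed the V-block and case about 2–3 mm apart in y. I used the closer wrist view, and the near-zero sideways force agreed with it.

No check failed. I did not check the second after hand-in, because the robot gives no readings after that.

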